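# Open the tile press with its folding crank handle

### The job

Of the two small tile presses on the bench, open the one that has a test tile lying under its platen: swing the folded handle on its handwheel up until it is upright and latched, then turn the wheel anticlockwise (seen from above) by that handle as far as it goes. Leave the handle standing up, let go of it, and leave the other, empty press alone.

Things in the scene. Friction and masses are not known exactly. Their poses are not given: they have to be found in the camera images.
- handle_grip (a point): Middle of the dark wooden grip (34 mm long, 20 to 23 thick, spins on its spindle) of the folding handle on the press with a pale test tile sticking out in front. 56 mm from the hinge. Folded: handle level across the wheel, point 196 mm over the bench, 30 over the wheel's web, 25 over its hub; upright: 252 mm. Pinch it from above, fingers either side; it may pivot in the fingers.
- pivot (a point): Hinge of that handle, in a fork on the handwheel, 60 mm from the wheel's upright axis, 196 mm above the bench; goes round with the wheel. Its x axis is level and points at the wheel's axis (the folded handle lies along it, ending 13 mm past the axis); z points up. The handle swings up in that x-z plane. The wheel is 148 mm across and keeps its height.
- crank (a joint): Angle of that handle, rad: 0 folded flat, 1.57 upright at its stop. A spring latch resists from about 0.9 to 1.25 (under 3 N at the grip), then snaps the handle upright and holds it; let go earlier, the handle falls back.
- wheel (a joint): Angle of that handwheel, rad, growing anticlockwise seen from above: 0 at the start (closed), 2.1 at its stop (platen fully raised, 18 mm). A pin locks the wheel until the handle is nearly upright; then it turns with about 1.5 to 3 N at the grip and stays where it is left.
- spare_handle_grip (a point): The same point on the folded handle of the other press, which is alike but empty and is to be left alone. Which press stands on the left changes.

How it is judged (in metres and radians):
On the way:
1. the handle stands up, latched, before the wheel is turned (value of joint crank above 1.35 rad and value of joint wheel below 0.5 rad), for 0.1 s.
At the end, for the whole second after the job is handed in: The wheel of the press with the tile is turned to its stop (at least 1.9 of 2.1 rad) and at rest, its handle still latched upright (at least 1.35 rad) and released (value of joint wheel above 1.9 rad and value of joint crank above 1.35 rad and velocity of joint wheel between -0.05 and 0.05 rad/s); the robot touches nothing.
It fails at once if the handle of the other, empty press is moved by more than 20 mm (distance of spare_handle_grip from where it was at the start of the episode above 0.02 m).
It also fails if it takes over 40 s, if anything falls off the work surface, if the arm or the gripper's body presses on something with over 40 N, if the wrist force passes 120 N, or if a joint passes its speed limit or range.

### The arm

A 7-joint arm with a two-finger parallel gripper is mounted at the origin on the work surface; the furniture and walls round the work are solid. World frame = base frame: x ahead of the robot, y to its left, z up, the work surface at z = 0. Lengths are in m, angles in degrees, forces in N, time in s.
With the tool pointing down it reaches from about 0.425 to 0.95 m from the base axis. Payload 4.7 kg.
Tool frame: the origin (TCP) lies on the centre line of the jaws, within the pads' length; the fingertips stand 25 mm ahead of it and the grasp point (between the pads) lies 6 mm ahead of it; x points along the fingers, y is the direction in which the jaws open and shut, and the axes are right-handed (so a half turn about x gives the same grasp; the last joint's range is limited). The gripper opens to 85 mm and grips with 20 to 120 N. Pads are 22 mm wide; open, the fingers measure 114 mm over their backs; the gripper's body (76 mm by 85 mm) begins 54 mm behind the grasp point. The pads swing forward as they close: fully open they stand 13 mm farther back than shut.
Start: joints at [73.115, 26.849, -2.785, 87.806, 1.381, 65.374, -4.715], TCP at [0.177, -0.651, 0.256] pointing down, gripper open.
Joint ranges: [-148.3, 148.3], [-19.14, 114.17], [-79.39, 73.82], [5.75, 140.21], [-59.74, 239.74], [12.07, 113.84], [-152.46, 152.46]. Speed limits (degrees/s): [147.25, 147.25, 180, 180, 180, 180, 180].

### API

Orientations are given as a 3x3 rotation matrix whose columns are the frame's x, y, z axes.
In Python, from rig import ctrl gives the robot as it stands. The module is installed in compiled form; this text tells all that it offers.
- The arm moves only by the tool apply_moves, never from a script. Its argument "moves" is a list that holds one entry, the list of rows, each a list of 6 numbers: the shift along the tool's x, y, z scaled (see below), then the turn, a rotation vector about the tool's x, y, z scaled (see below). A call has exactly 10 rows; each row shifts and turns the pose as measured when the row begins, along the tool's axes as they then stand; what a row does not reach is not made up. The controller multiplies each number of a shift by 4 cm and each number of a turn by 8 degrees. A row lasts 1/8 s, in which the tool goes at most 62.5 mm and 10.7 degrees, less where a joint would pass 70% of its speed; a pose out of reach is approached as far as the arm can. A call with a number of a shift or a turn outside -1 to 1 is refused whole. A call with a gripper value outside its range is refused whole. "hand" is the closure, from 0 (fully open) to 1 (shut), set as the call begins (left out, the last holds). The fingers move at their own pace and stop on an object; the grip force is fixed at half the most. Time passes only in rows, so rows that do not move let the fingers close, or fill a call up. It gives the time, the measured TCP pose, the force and the opening at its end, in the units of the state.
- ctrl.get_state(): the state, without advancing time (a new reading comes with each control period).
- ctrl.capture(name): name is "scene" or "top" or "wrist"; returns the picture (384x512x3 uint8, blue, green, red); there is no depth.
- ctrl.camera_info(name): a dict with "intrinsics" (3x3 intrinsics, pixels), "T" (4x4, takes a point from camera to world coordinates). Camera axes: x right, y down, z forward; pixel columns grow to the right and rows downward; lengths in m; the calibration is good to about 2 mm. A picture is of the moment at which its call begins: read the wrist's pose just before it. camera_info takes no time and is no camera call; for the wrist camera it gives the pose at the moment of the call.
- ctrl.sign_off(): hands the job in, once; it reports no verdict.
The state is a dict: "clock": time; "joint_pos": joint angles; "joint_velocities": joint speeds; "joint_efforts": joint torques, N m; "tcp_pos": TCP position; "tcp_rot": TCP orientation; "force": force on the tool from outside, world axes, zero at the start; "wrist_torque": the same for the moment, N m; "opening": finger opening in m.
Only numpy, scipy, OpenCV 4.12 (cv2) and the standard library are available. Lean on these libraries where they do the work, as an engineer would, in place of code of your own. Each camera call takes 0.05 s, during which the arm holds its last target.

## Working session

There is one attempt and no reset: what is moved stays moved. The work goes in short steps, Python scripts to look and compute and a tool call to move; the robot and the scene stay as the last step left them, time stands still between calls to the robot, and variables do not carry over. Pictures are saved under pics/ and viewed, and the job is handed in when it is done.

Besides the shell and the picture viewer there is one more tool, called after "Emit:" by a JSON object that holds its "op" and its "data". apply_moves: Moves the arm, as the interface text tells. Shifts and turns lie within -1 to 1; 1 stands for 4 cm of shift or 8 degrees of turn. Its arguments: {"type":"object","properties":{"moves":{"type":"array"},"hand":{"type":"number"}},"required":["moves"]}

```bash
mkdir -p pics; ls; python3 - <<'E'
from rig import ctrl
import cv2,numpy as np
np.set_printoptions(precision=4,suppress=True)
s=ctrl.get_state(); print(s)
for n in("scene","top","wrist"):
    i=ctrl.camera_info(n);print(n,i["intrinsics"],i["T"])
    cv2.imwrite(f"pics/{n}0.png",ctrl.capture(n))
E
```

```text
pics
{'clock': 0.0, 'joint_pos': array([73.1147, 26.897 , -2.7841, 87.8756,  1.3814, 65.3745, -4.7149]), 'joint_velocities': array([ 0.0806, -0.1194,  0.0216,  0.0859, -0.0531,  0.0064,  0.0364]), 'joint_efforts': array([ -0.0007, -51.0306,  -0.0466, -23.7713,   0.0108,   0.0076,
         0.    ]), 'tcp_pos': array([ 0.1772, -0.6508,  0.2553]), 'tcp_rot': array([[-0.0006,  0.2627, -0.9649],
       [ 0.0019, -0.9649, -0.2627],
       [-1.    , -0.002 ,  0.0001]]), 'force': array([0.1932, 0.6115, 0.1136]), 'wrist_torque': array([-0.0108, -0.0393,  0.026 ]), 'opening': 0.08547741388251781}
scene [[396.4717   0.     259.3843]
 [  0.     396.4717 191.1998]
 [  0.       0.       1.    ]] [[-0.6115 -0.5493  0.5696  0.0319]
 [-0.7912  0.4359 -0.429   0.108 ]
 [-0.0126 -0.713  -0.7011  0.8044]
 [ 0.      0.      0.      1.    ]]
top [[473.3632   0.     246.1011]
 [  0.     473.3632 189.1911]
 [  0.       0.       1.    ]] [[ 0.0003 -0.9909  0.135   0.4034]
 [-0.9998 -0.0031 -0.0209 -0.2307]
 [ 0.0212 -0.1349 -0.9906  1.0473]
 [ 0.      0.      0.      1.    ]]
wrist [[264.3755   0.     253.6821]
 [  0.     264.3755 189.3646]
 [  0.       0.       1.    ]] [[ 0.2629 -0.9201 -0.2904  0.252 ]
 [-0.9648 -0.2512 -0.0778 -0.6307]
 [-0.0014  0.3007 -0.9537  0.3731]
 [ 0.      0.      0.      1.    ]]
```

View pics/scene0.png

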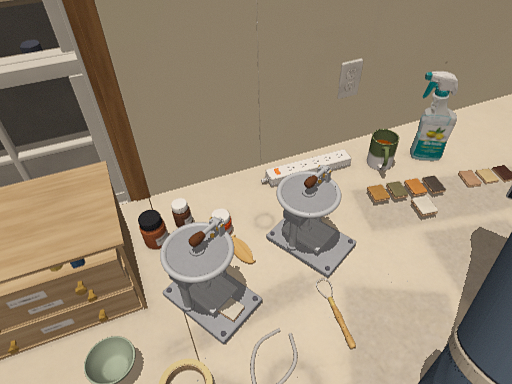

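View pics/top0.png

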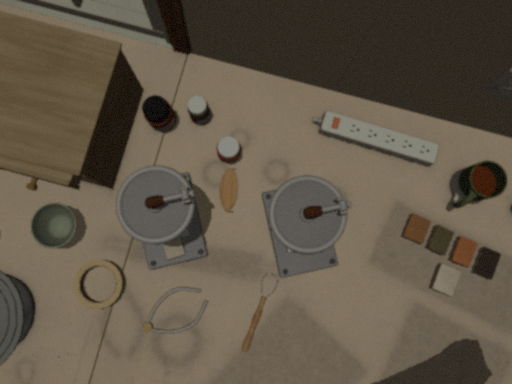

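View pics/wrist0.png

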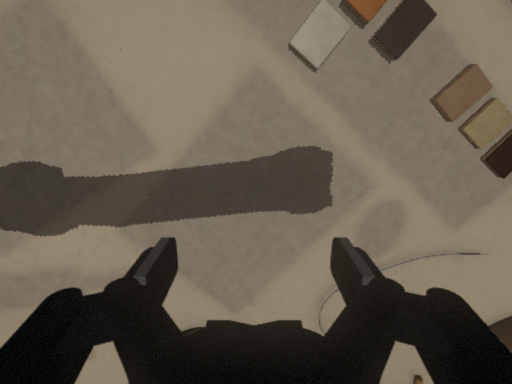

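```bash
cat > h.py <<'E'
import numpy as np,cv2
from rig import ctrl
np.set_printoptions(precision=4,suppress=True)
def ray(info,uv):
    K,T=info["intrinsics"],info["T"]
    d=T[:3,:3]@np.linalg.solve(K,[uv[0],uv[1],1.]);return T[:3,3],d
def plane(info,uv,z):
    o,d=ray(info,uv);return o+d*(z-o[2])/d[2]
def proj(info,p):
    T=info["T"];c=T[:3,:3].T@(np.array(p)-T[:3,3]);q=info["intrinsics"]@c;return q[:2]/q[2]
def tri(rs):
    A=0;b=0
    for o,d in rs:
        d=d/np.linalg.norm(d);M=np.eye(3)-np.outer(d,d);A=A+M;b=b+M@o
    return np.linalg.solve(A,b)
E
python3 - <<'E'
from h import *
ims={n:cv2.imread(f"pics/{n}0.png") for n in("scene","top")}
roi={"top":(105,155,215,275),"scene":(150,205,265,340)}
for n,(a,b,c,d) in roi.items():
    im=ims[n][b:d,a:c]; 
    cv2.imwrite(f"pics/z_{n}.png",cv2.resize(im,None,fx=5,fy=5,interpolation=cv2.INTER_NEAREST)[:600])
    g=im.astype(int); m=((g[...,2]-g[...,0]>25)&(g[...,2]<120)&(g[...,1]<60)).astype(np.uint8)
    k,l,st,ce=cv2.connectedComponentsWithStats(m)
    for i in range(1,k):
        if st[i,4]>8: print(n,st[i]+[a,b,0,0,0],ce[i]+[a,b],plane(ctrl.camera_info(n),ce[i]+[a,b],.196))
E
```

```text
top [146 197  17  10 116] [153.6207 200.7241] [ 0.4979 -0.082   0.196 ]
scene [172 207  18  20 157] [180.8726 217.5096] [ 0.5655 -0.0906  0.196 ]
scene [150 220  16  29 177] [157.0226 236.1582] [ 0.5516 -0.029   0.196 ]
scene [225 223   6   7  11] [228.3636 226.2727] [ 0.4854 -0.154   0.196 ]
scene [189 232  16  15  90] [197.0444 239.8111] [ 0.4947 -0.0863  0.196 ]
```

```bash
sleep 1
```

```text
(no output)
```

View pics/z_top.png

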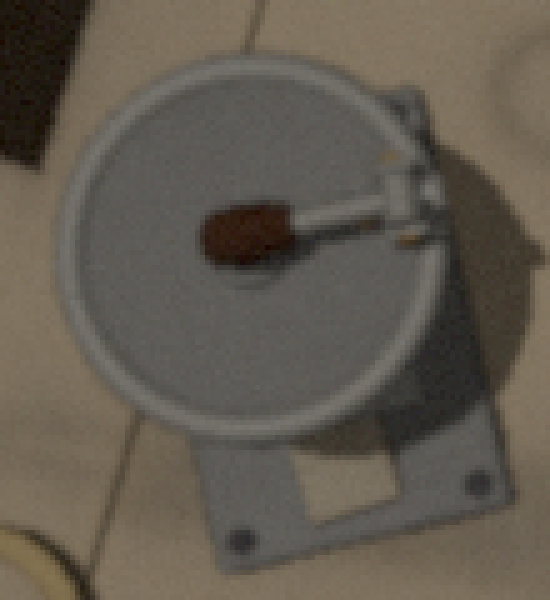

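View pics/z_scene.png

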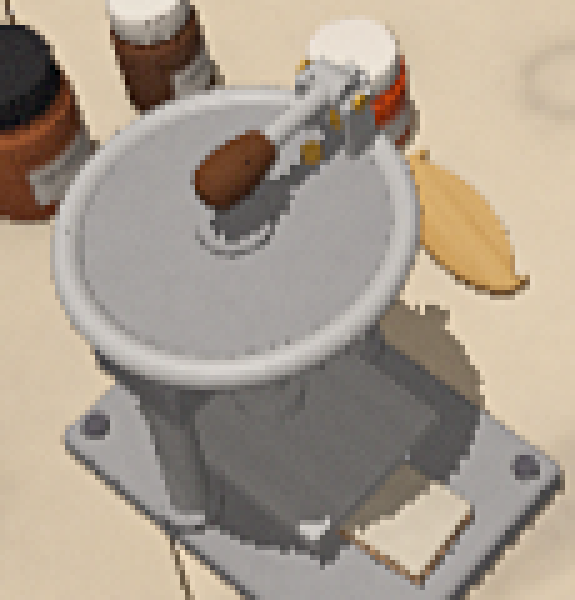

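```bash
python3 - <<'E'
from h import *
it,isc=ctrl.camera_info("top"),ctrl.camera_info("scene")
def zt(u,v):return (u/5-.4+105,v/5-.4+155)
def zs(u,v):return (u/5-.4+150,v/5-.4+205)
g=tri([ray(it,zt(248,235)),ray(isc,zs(235,168))]);print("grip",g,"top z196",plane(it,zt(248,235),.196),"sc",plane(isc,zs(235,168),.196))
# rim outer ellipse: top bbox x 55..447,y 53..440 ; scene bbox
for z in(.166,.172,.178):
    c=[plane(it,zt(*p),z) for p in((55,247),(447,247),(251,53),(251,440))]
    cs=[plane(isc,zs(*p),z) for p in((52,235),(420,225),(225,87),(250,385))]
    print(z,np.mean(c,0),np.linalg.norm(c[0]-c[1]),np.linalg.norm(c[2]-c[3]),np.mean(cs,0))
for p in((388,157),(408,240),(405,197),(432,190)): print("fork top",plane(it,zt(*p),.196))
for p in((302,65),(362,100),(335,118),(312,150),(335,80)): print("fork sc",plane(isc,zs(*p),.196))
gx=plane(it,zt(248,235),.196)
print("bar dir", [plane(it,zt(*p),.196) for p in((300,220),(380,205))])
E
```

```text
grip [ 0.495  -0.085   0.2019] top z196 [ 0.4963 -0.0831  0.196 ] sc [ 0.4987 -0.0877  0.196 ]
0.166 [ 0.4956 -0.0792  0.166 ] 0.1455564631478237 0.14503671765504808 [ 0.4951 -0.0819  0.166 ]
0.172 [ 0.495  -0.0802  0.172 ] 0.1445654986770581 0.14404929166897798 [ 0.4907 -0.0801  0.172 ]
0.178 [ 0.4944 -0.0812  0.178 ] 0.14357453420629243 0.14306186568290788 [ 0.4864 -0.0783  0.178 ]
fork top [ 0.5249 -0.1329  0.196 ]
fork top [ 0.4947 -0.1406  0.196 ]
fork top [ 0.5103 -0.1393  0.196 ]
fork top [ 0.5129 -0.149   0.196 ]
fork sc [ 0.528  -0.1376  0.196 ]
fork sc [ 0.497  -0.1464  0.196 ]
fork sc [ 0.4958 -0.1326  0.196 ]
fork sc [ 0.4876 -0.1164  0.196 ]
fork sc [ 0.5127 -0.1437  0.196 ]
bar dir [array([ 0.5018, -0.1016,  0.196 ]), array([ 0.5074, -0.1303,  0.196 ])]
```

```bash
cat >> h.py <<'E'
def rows(deltas):  # list of (dx,dy,dz,daz_deg) world; prints rows for tool-down pose
    s=ctrl.get_state();R=s["tcp_rot"];a=np.degrees(np.arctan2(R[1,1],R[0,1]));out=[]
    for dx,dy,dz,da in deltas:
        c,q=np.cos(np.radians(a)),np.sin(np.radians(a))
        out.append([round(v,2)+0. for v in(-dz/.04,(c*dx+q*dy)/.04,(q*dx-c*dy)/.04,-da/8,0,0)]);a+=da
    print(str(out).replace(" ",""));return out
E
python3 - <<'E'
from h import *
d=np.array([.32,.566])/np.hypot(.32,.566)*.039
rows([(0,0,.04,8)]*2+[(d[0],d[1],0,8)]*8)
E
```

```text
[[-1.0,np.float64(0.0),np.float64(0.0),-1.0,0.0,0.0],[-1.0,np.float64(0.0),np.float64(0.0),-1.0,0.0,0.0],[0.0,np.float64(-0.48),np.float64(-0.85),-1.0,0.0,0.0],[0.0,np.float64(-0.35),np.float64(-0.91),-1.0,0.0,0.0],[0.0,np.float64(-0.22),np.float64(-0.95),-1.0,0.0,0.0],[0.0,np.float64(-0.09),np.float64(-0.97),-1.0,0.0,0.0],[0.0,np.float64(0.05),np.float64(-0.97),-1.0,0.0,0.0],[0.0,np.float64(0.18),np.float64(-0.96),-1.0,0.0,0.0],[0.0,np.float64(0.31),np.float64(-0.92),-1.0,0.0,0.0],[0.0,np.float64(0.44),np.float64(-0.87),-1.0,0.0,0.0]]
```

Emit:
{"op": "apply_moves", "data": {"moves": [[[-1,0,0,-1,0,0],[-1,0,0,-1,0,0],[0,-0.48,-0.85,-1,0,0],[0,-0.35,-0.91,-1,0,0],[0,-0.22,-0.95,-1,0,0],[0,-0.09,-0.97,-1,0,0],[0,0.05,-0.97,-1,0,0],[0,0.18,-0.96,-1,0,0],[0,0.31,-0.92,-1,0,0],[0,0.44,-0.87,-1,0,0]]], "hand": 0}}

```text
clock: 1.4
tcp_pos: [0.3257, -0.369, 0.3346]
tcp_rot: [[-0.005, 0.991, 0.131], [0.007, 0.131, -0.991], [-1.0, -0.004, -0.007]]
force: [-0.2, -1.0, -0.9]
opening: 0.0858
```

```bash
python3 - <<'E'
from h import *
rows([(.019,.0315,0,6.1)]+[(.019,.0315,0,0)]*8)
E
```

```text
[[0.0,np.float64(0.57),np.float64(-0.72),-0.76,0.0,0.0],[0.0,np.float64(0.65),np.float64(-0.65),0.0,0.0,0.0],[0.0,np.float64(0.65),np.float64(-0.65),0.0,0.0,0.0],[0.0,np.float64(0.65),np.float64(-0.65),0.0,0.0,0.0],[0.0,np.float64(0.65),np.float64(-0.65),0.0,0.0,0.0],[0.0,np.float64(0.65),np.float64(-0.65),0.0,0.0,0.0],[0.0,np.float64(0.65),np.float64(-0.65),0.0,0.0,0.0],[0.0,np.float64(0.65),np.float64(-0.65),0.0,0.0,0.0],[0.0,np.float64(0.65),np.float64(-0.65),0.0,0.0,0.0]]
```

Emit:
{"op": "apply_moves", "data": {"moves": [[[0,0.57,-0.72,-0.76,0,0],[0,0.65,-0.65,0,0,0],[0,0.65,-0.65,0,0,0],[0,0.65,-0.65,0,0,0],[0,0.65,-0.65,0,0,0],[0,0.65,-0.65,0,0,0],[0,0.65,-0.65,0,0,0],[0,0.65,-0.65,0,0,0],[0,0.65,-0.65,0,0,0],[0,0,0,0,0,0]]]}}

```text
clock: 2.65
tcp_pos: [0.5001, -0.0723, 0.3342]
tcp_rot: [[-0.007, 0.97, 0.244], [0.007, 0.244, -0.97], [-1.0, -0.005, -0.008]]
force: [-0.3, 0.0, -0.3]
opening: 0.0853
```

```bash
python3 - <<'E'
from h import *
s=ctrl.get_state();print(s["tcp_pos"],s["tcp_rot"],s["force"])
i=ctrl.camera_info("wrist");im=ctrl.capture("wrist");print(i["T"])
for p in((.497,-.0855,.196),(.511,-.140,.196),(.496,-.0815,.171)):
    q=proj(i,p);print(q);cv2.circle(im,tuple(int(round(v)) for v in q),3,(0,255,0),1)
cv2.imwrite("pics/w1.png",im)
E
```

```text
[ 0.5001 -0.0723  0.3342] [[-0.0069  0.9698  0.2436]
 [ 0.0067  0.2437 -0.9698]
 [-1.     -0.0051 -0.0082]] [-0.3026  0.0242 -0.3075]
[[ 0.9698  0.2343  0.0678  0.4825]
 [ 0.2439 -0.9267 -0.286   0.0018]
 [-0.0042  0.2939 -0.9558  0.4525]
 [ 0.      0.      0.      1.    ]]
[247.707  198.0251]
[248.3141 246.9495]
[248.267  187.1996]
```

View pics/w1.png

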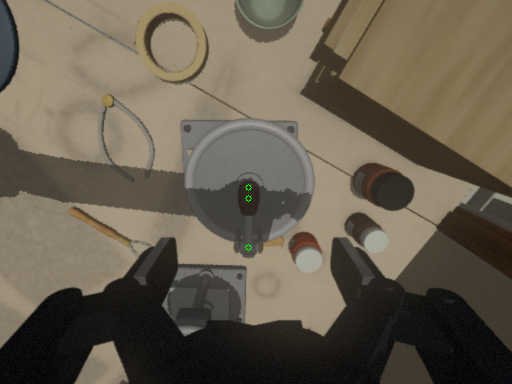

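Emit:
{"op": "apply_moves", "data": {"moves": [[[0.6,-0.08,0.15,0,0,0],[0.8,-0.07,0.15,0,0,0],[0.8,0,0,0,0,0],[0.6,0,0,0,0,0],[0.3,0,0,0,0,0],[0,0,0,0,0,0],[0,0,0,0,0,0],[0,0,0,0,0,0],[0,0,0,0,0,0],[0,0,0,0,0,0]]]}}

```text
clock: 3.95
tcp_pos: [0.4943, -0.0966, 0.2091]
tcp_rot: [[-0.004, 0.974, 0.228], [-0.002, 0.228, -0.974], [-1.0, -0.004, 0.001]]
force: [0.2, -0.9, -0.6]
opening: 0.0855
```

```bash
python3 - <<'E'
from h import *
s=ctrl.get_state();print(s["tcp_pos"],s["force"])
i=ctrl.camera_info("wrist");im=ctrl.capture("wrist")
for p in((.497,-.0855,.196),(.511,-.140,.196)):
    q=proj(i,p);print(q);cv2.circle(im,tuple(int(round(v)) for v in q),3,(0,255,0),1)
cv2.imwrite("pics/w2.png",im)
E
```

```text
[ 0.4943 -0.0966  0.2091] [ 0.2111 -0.8739 -0.5511]
[262.3095 233.8118]
[263.3834 316.703 ]
```

View pics/w2.png

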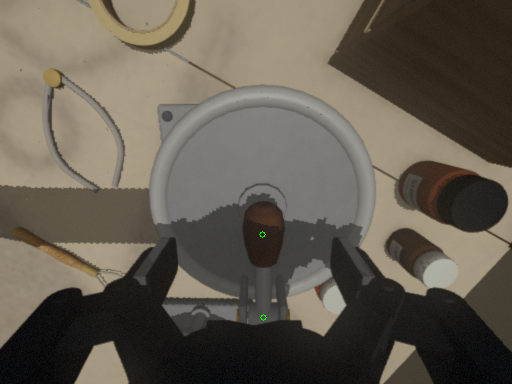

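Emit:
{"op": "apply_moves", "data": {"moves": [[[0,0.13,-0.25,0,0,0],[0,0,0,0,0,0],[0,0,0,0,0,0],[0.1,0,0,0,0,0],[0,0,0,0,0,0],[0,0,0,0,0,0],[0,0,0,0,0,0],[0,0,0,0,0,0],[0,0,0,0,0,0],[0,0,0,0,0,0]]]}}

```text
clock: 5.25
tcp_pos: [0.4973, -0.0847, 0.2047]
tcp_rot: [[-0.004, 0.974, 0.228], [-0.002, 0.228, -0.974], [-1.0, -0.005, 0.001]]
force: [-0.7, 0.3, -0.1]
opening: 0.0853
```

Positioned within 1 mm; close.

Emit:
{"op": "apply_moves", "data": {"moves": [[[0,0,0,0,0,0],[0,0,0,0,0,0],[0,0,0,0,0,0],[0,0,0,0,0,0],[0,0,0,0,0,0],[0,0,0,0,0,0],[0,0,0,0,0,0],[0,0,0,0,0,0],[0,0,0,0,0,0],[0,0,0,0,0,0]]], "hand": 1}}

```text
clock: 6.5
tcp_pos: [0.497, -0.0848, 0.2049]
tcp_rot: [[-0.005, 0.974, 0.228], [-0.002, 0.228, -0.974], [-1.0, -0.005, 0.001]]
force: [-0.6, -0.3, 1.3]
opening: 0.0198
```

Emit:
{"op": "apply_moves", "data": {"moves": [[[-0.122,0,0.005,0,0,0],[-0.121,0,0.016,0,0,0],[-0.119,0,0.026,0,0,0],[-0.116,0,0.037,0,0,0],[-0.113,0,0.047,0,0,0],[-0.108,0,0.056,0,0,0],[-0.103,0,0.066,0,0,0],[-0.097,0,0.074,0,0,0],[-0.09,0,0.082,0,0,0],[-0.082,0,0.09,0,0,0]]]}}

```text
clock: 7.75
tcp_pos: [0.5014, -0.1041, 0.2491]
tcp_rot: [[-0.006, 0.973, 0.229], [0.001, 0.229, -0.973], [-1.0, -0.006, -0.003]]
force: [0.0, 1.5, -3.9]
opening: 0.0198
```

Emit:
{"op": "apply_moves", "data": {"moves": [[[-0.064,0,0.097,0,0,0],[-0.06,0,0.103,0,0,0],[-0.05,0,0.108,0,0,0],[-0.045,0,0.113,0,0,0],[-0.037,0,0.116,0,0,0],[-0.026,0,0.119,0,0,0],[-0.016,0,0.121,0,0,0],[-0.005,0,0.122,0,0,0],[0,0,0.02,0,0,0],[0,0,0,0,0,0]]]}}

```text
clock: 9.0
tcp_pos: [0.5103, -0.1401, 0.2639]
tcp_rot: [[-0.007, 0.973, 0.23], [0.003, 0.23, -0.973], [-1.0, -0.006, -0.005]]
force: [-1.2, 2.8, 2.6]
opening: 0.0204
```

```bash
python3 - <<'E'
from h import *
s=ctrl.get_state();print(s["tcp_pos"],s["force"],s["wrist_torque"])
cv2.imwrite("pics/s3.png",ctrl.capture("scene"));cv2.imwrite("pics/w3.png",ctrl.capture("wrist"))
im=ctrl.capture("scene") if 0 else cv2.imread("pics/s3.png")
cv2.imwrite("pics/s3z.png",cv2.resize(im[150:350,120:370],None,fx=3,fy=3))
E
```

```text
[ 0.5103 -0.1401  0.2639] [-1.1551  2.7753  2.5983] [ 0.7583  0.3259 -0.0683]
```

View pics/s3z.png

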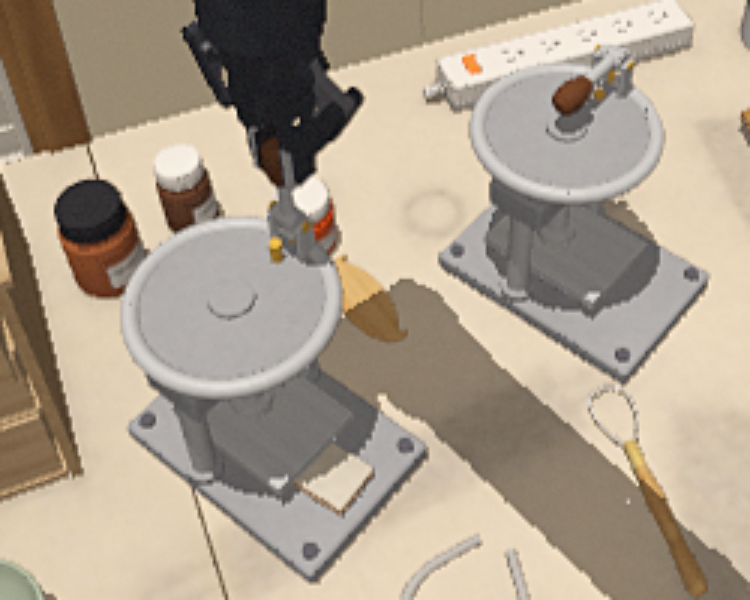

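View pics/w3.png

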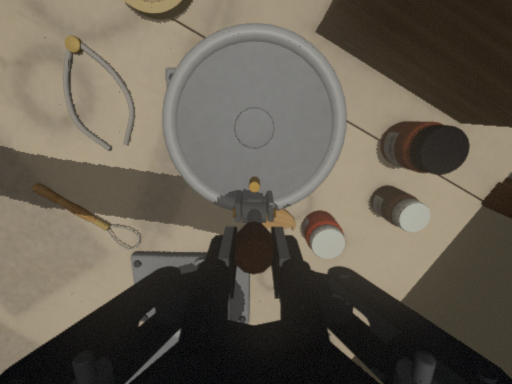

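```bash
cat >> h.py <<'E'
AX=np.array([.4965,-.0817])
def turn(step,n,r=.061):
    s=ctrl.get_state();p=s["tcp_pos"].copy();R=s["tcp_rot"]
    v=p[:2]-AX;a=np.degrees(np.arctan2(v[1],v[0]));print("az",a,"turned",a+76.7,"r",np.hypot(*v),"z",p[2],"F",s["force"])
    for k in range(n):
        a+=step;t=np.radians(a);q=np.array([*(AX+r*np.array([np.cos(t),np.sin(t)])),p[2]])
        if k==0 : pass
        print([round(float(x),2)+0. for x in R.T@(q-p)/.04]);p=q
E
python3 -c "
from h import *
turn(4,10)
i=ctrl.camera_info('wrist');print(plane(i,(254,128),.171))"
```

```text
az -76.68222299263083 turned 0.01777700736917609 r 0.0598434033045046 z 0.2639027139199067 F [-1.7672  2.9476  2.6094]
[0.0, 0.11, 0.03]
[0.0, 0.11, -0.01]
[0.0, 0.1, -0.02]
[0.0, 0.1, -0.03]
[0.0, 0.1, -0.03]
[0.0, 0.1, -0.04]
[0.0, 0.1, -0.05]
[0.0, 0.09, -0.05]
[0.0, 0.09, -0.06]
[0.0, 0.08, -0.07]
[ 0.4964 -0.0805  0.171 ]
```

Emit:
{"op": "apply_moves", "data": {"moves": [[[0,0.11,0.03,0,0,0],[0,0.11,-0.01,0,0,0],[0,0.1,-0.02,0,0,0],[0,0.1,-0.02,0,0,0],[0,0.1,-0.03,0,0,0],[0,0.1,-0.03,0,0,0],[0,0.1,-0.04,0,0,0],[0,0.09,-0.04,0,0,0],[0,0.09,-0.05,0,0,0],[0,0.08,-0.06,0,0,0]]]}}

```text
clock: 10.35
tcp_pos: [0.546, -0.1197, 0.2639]
tcp_rot: [[-0.014, 0.973, 0.23], [0.001, 0.23, -0.973], [-1.0, -0.014, -0.004]]
force: [-4.2, 1.5, 5.8]
opening: 0.0197
```

```bash
python3 -c "
from h import *
turn(5,10)"
```

```text
az -37.539588383104864 turned 39.16041161689514 r 0.06242842475176029 z 0.26388670673755593 F [-4.2324  1.4946  5.7935]
[0.0, 0.08, -0.12]
[0.0, 0.09, -0.1]
[0.0, 0.08, -0.1]
[0.0, 0.07, -0.11]
[0.0, 0.06, -0.12]
[0.0, 0.05, -0.12]
[0.0, 0.04, -0.13]
[0.0, 0.03, -0.13]
[0.0, 0.02, -0.13]
[0.0, 0.01, -0.13]
```

Emit:
{"op": "apply_moves", "data": {"moves": [[[0,0.08,-0.11,0,0,0],[0,0.09,-0.1,0,0,0],[0,0.08,-0.1,0,0,0],[0,0.07,-0.11,0,0,0],[0,0.06,-0.12,0,0,0],[0,0.05,-0.12,0,0,0],[0,0.04,-0.13,0,0,0],[0,0.03,-0.13,0,0,0],[0,0.02,-0.13,0,0,0],[0,0.01,-0.13,0,0,0]]]}}

```text
clock: 11.6
tcp_pos: [0.5567, -0.0749, 0.264]
tcp_rot: [[-0.017, 0.975, 0.223], [-0.011, 0.223, -0.975], [-1.0, -0.019, 0.007]]
force: [-2.8, -2.5, 4.3]
opening: 0.0201
```

```bash
python3 -c "
from h import *
turn(4,10)"
```

```text
az 6.487269550081569 turned 83.18726955008157 r 0.060591164639319656 z 0.26396523479520334 F [-2.7633 -2.5021  4.3273]
[0.0, 0.02, -0.1]
[0.0, 0.0, -0.11]
[0.0, -0.01, -0.11]
[0.0, -0.01, -0.11]
[0.0, -0.02, -0.1]
[0.0, -0.03, -0.1]
[0.0, -0.04, -0.1]
[0.0, -0.04, -0.1]
[0.0, -0.05, -0.09]
[0.0, -0.06, -0.09]
```

Emit:
{"op": "apply_moves", "data": {"moves": [[[0,0.03,-0.1,0,0,0],[0,0.01,-0.11,0,0,0],[0,0,-0.11,0,0,0],[0,-0.01,-0.11,0,0,0],[0,-0.02,-0.1,0,0,0],[0,-0.02,-0.1,0,0,0],[0,-0.03,-0.1,0,0,0],[0,-0.04,-0.1,0,0,0],[0,-0.05,-0.09,0,0,0],[0,-0.05,-0.09,0,0,0]]]}}

```text
clock: 12.85
tcp_pos: [0.5402, -0.0416, 0.264]
tcp_rot: [[-0.016, 0.976, 0.218], [-0.021, 0.218, -0.976], [-1.0, -0.021, 0.017]]
force: [0.6, -6.9, 2.8]
opening: 0.0197
```

```bash
python3 -c "
from h import *
turn(2,6)"
```

```text
az 42.47734531179846 turned 119.17734531179846 r 0.05931426805991442 z 0.26402555512419734 F [ 0.6054 -6.8664  2.7564]
[0.0, 0.01, -0.07]
[0.0, -0.03, -0.04]
[0.0, -0.03, -0.04]
[0.0, -0.03, -0.04]
[0.0, -0.03, -0.04]
[0.0, -0.03, -0.04]
```

Emit:
{"op": "apply_moves", "data": {"moves": [[[0,0.02,-0.06,0,0,0],[0,-0.03,-0.07,0,0,0],[0,-0.03,-0.07,0,0,0],[0,-0.03,-0.07,0,0,0],[0,-0.02,-0.06,0,0,0],[0,0,0,0,0,0],[0,0,0,0,0,0],[0,0,0,0,0,0],[0,0,0,0,0,0],[0,0,0,0,0,0]]]}}

```text
clock: 14.1
tcp_pos: [0.54, -0.0419, 0.2641]
tcp_rot: [[0.0, 0.978, 0.209], [-0.038, 0.209, -0.977], [-0.999, -0.008, 0.037]]
force: [-1.1, -4.0, 2.8]
opening: 0.0196
```

```bash
python3 -c "
from h import *
turn(2,1)
im=ctrl.capture('scene');cv2.imwrite('pics/s4z.png',cv2.resize(im[150:350,120:370],None,fx=3,fy=3))"
```

```text
az 42.50244501353853 turned 119.20244501353852 r 0.05894867700538545 z 0.26408461507960324 F [-1.109 -4.045  2.77 ]
[0.0, 0.02, -0.07]
```

View pics/s4z.png

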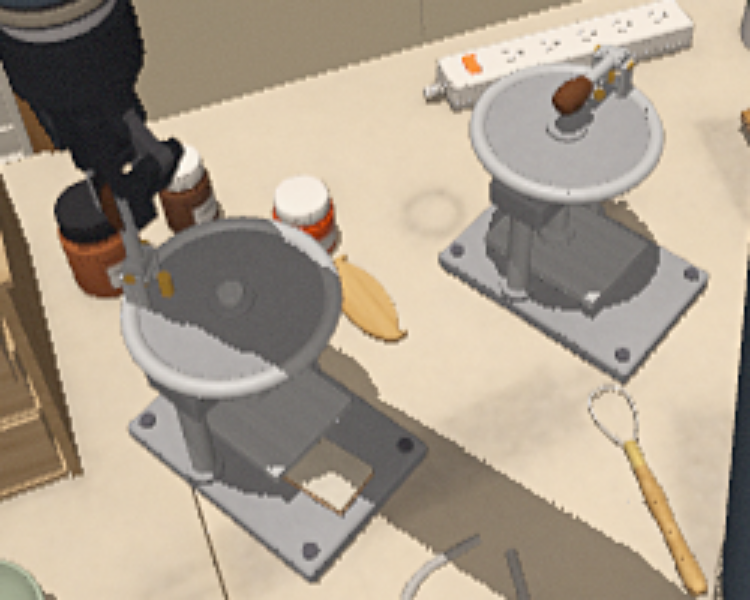

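```bash
python3 -c "
from h import *
i=ctrl.camera_info('top')
for p in ((143,92),(112,187)): print(plane(i,p,0))
for p in ((120,40),(76,180)): print(plane(i,p,.15),plane(i,p,.25),plane(i,p,.3))"
```

```text
[ 0.7697 -0.0169  0.    ]
[0.5501 0.0451 0.    ]
[0.8242 0.0011 0.15  ] [ 0.7773 -0.0247  0.25  ] [ 0.7538 -0.0376  0.3   ]
[0.5423 0.0743 0.15  ] [0.5269 0.0403 0.25  ] [0.5191 0.0233 0.3   ]
```

Emit:
{"op": "apply_moves", "data": {"moves": [[[0,0,0,0,0,0],[0,0,0,0,0,0],[0,0,0,0,0,0],[0,0,0,0,0,0],[0,0,0,0,0,0],[0,0,0,0,0,0],[0,0,0,0,0,0],[0,0,0,0,0,0],[0,0,0,0,0,0],[0,0,0,0,0,0]]], "hand": 0.3}}

```text
clock: 15.4
tcp_pos: [0.5396, -0.0369, 0.2628]
tcp_rot: [[0.0, 0.977, 0.213], [-0.031, 0.213, -0.977], [-1.0, -0.006, 0.03]]
force: [0.1, 0.6, 0.2]
opening: 0.0598
```

```bash
python3 -c "
from h import *
turn(2,1)
cv2.imwrite('pics/w5.png',ctrl.capture('wrist'))"
```

```text
az 46.09122843710644 turned 122.79122843710644 r 0.062180679401449904 z 0.26279401559724186 F [0.1353 0.5871 0.1715]
[0.0, -0.05, -0.03]
```

View pics/w5.png

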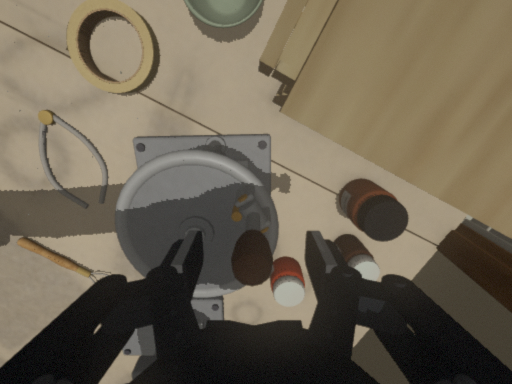

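Emit:
{"op": "apply_moves", "data": {"moves": [[[-0.5,0,0,0,0,0],[-0.7,0,0,0,0,0],[-0.7,0,0,0,0,0],[-0.7,0,0,0,0,0],[-0.5,0,0,0,0,0],[-0.2,0,0,0,0,0],[0,0,0,0,0,0],[0,0,0,0,0,0],[0,0,0,0,0,0],[0,0,0,0,0,0]]]}}

```text
clock: 16.7
tcp_pos: [0.5381, -0.0331, 0.3952]
tcp_rot: [[-0.007, 0.977, 0.214], [-0.03, 0.213, -0.977], [-1.0, -0.013, 0.028]]
force: [-0.0, -0.3, 0.1]
opening: 0.06
```

```bash
python3 -c "
from h import *
im=ctrl.capture('scene');cv2.imwrite('pics/s6z.png',cv2.resize(im[150:350,120:370],None,fx=3,fy=3))
i=ctrl.camera_info('wrist');w=ctrl.capture('wrist')
for d in(0,108.9,120.3):
  t=np.radians(-76.7+d);
  for z in(.196,.252):
    q=proj(i,[*(AX+.06*np.array([np.cos(t),np.sin(t)])),z]);print(d,z,q)
    cv2.circle(w,tuple(int(round(v)) for v in q),3,(0,255,0) if d>115 else (0,0,255),1)
cv2.imwrite('pics/w6.png',w);print(ctrl.get_state()['force'])"
```

```text
0 0.196 [218.0688 237.9154]
0 0.252 [211.2791 262.3814]
108.9 0.196 [259.5954 181.1713]
108.9 0.252 [260.0802 197.1814]
120.3 0.196 [255.4884 172.8351]
120.3 0.252 [255.1843 187.435 ]
[ 0.6164  0.1447 -0.3102]
```

View pics/s6z.png

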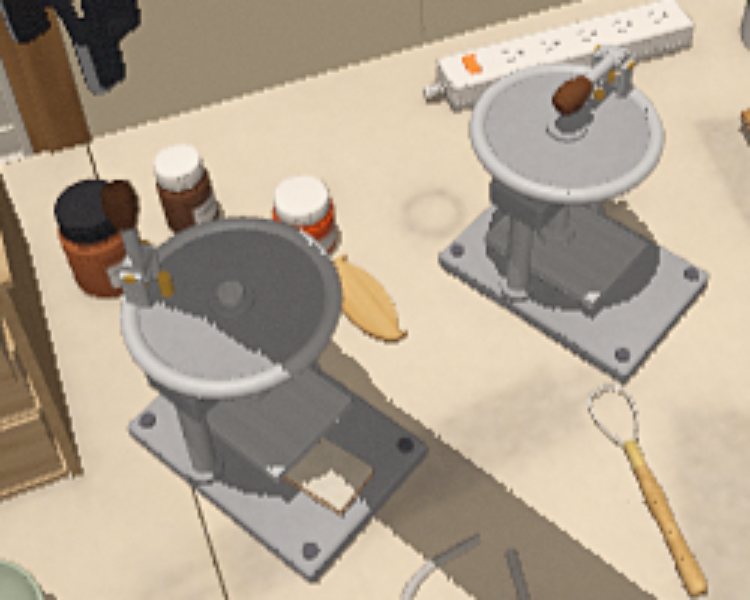

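View pics/w6.png

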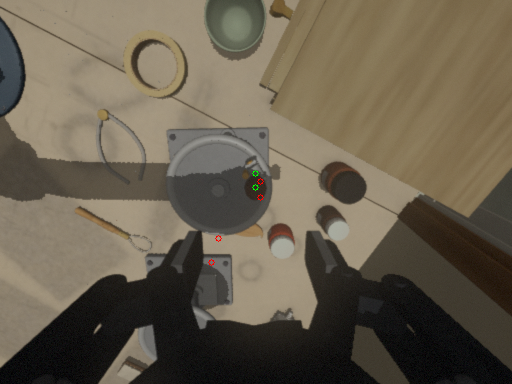

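```bash
python3 -c "
from h import *
i=ctrl.camera_info('scene')
for d in(100,109,120.3):
  t=np.radians(-76.7+d)
  print(d,[(proj(i,[*(AX+.06*np.array([np.cos(t),np.sin(t)])),z])-[120,150])*3 for z in (.196,.252)])
w=cv2.imread('pics/w6.png');cv2.imwrite('pics/w6z.png',cv2.resize(w[120:250,150:290],None,fx=4,fy=4))"
```

```text
100 [array([150.1718, 237.4416]), array([135.1134, 180.422 ])]
109 [array([142.2094, 247.4437]), array([126.6111, 190.486 ])]
120.3 [array([134.8618, 261.0214]), array([118.7024, 204.1579])]
```

View pics/w6z.png

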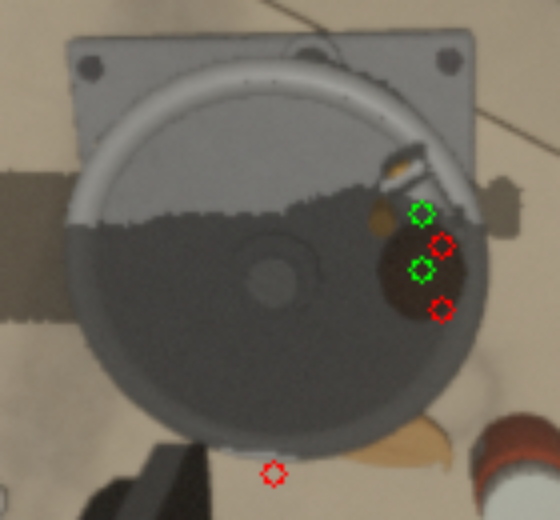

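Both views put the grip (scene 120,207, predicted 119,204; wrist on the green mark) at about 120°, upright, with the gripper clear. Handing in.

```bash
python3 -c "
from rig import ctrl
print(ctrl.sign_off(), ctrl.get_state()['clock'])"
```

```text
the job is handed in; nothing more can be done
the job is handed in; nothing more can be done
```

I opened the press with the tile (the left one in the scene and top views) and handed the job in at about 17 s of the 40 s. No verdict was reported.

**What I did:** I pinched the folded grip from above and swung it up along its arc until it latched upright. The picture at that point showed the wheel not yet turned. I then turned the wheel anticlockwise by the handle to its stop, let go and lifted the gripper clear.

**Last checks:**
- **Wheel:** an extra push at the end moved it no further. The grip showed at about 120° (2.1 rad) in both the scene and wrist views, within about one pixel of the scene prediction.
- **Handle:** it was standing upright after release, judged from the pictures, since the joint values cannot be read.
- **Contact:** force on the tool was about zero, with the fingertips about 10 cm above the top of the grip.
- **Other press:** its folded handle looked unchanged in every picture.

**Disagreements:**
- At the stop, the tool position under load read 119.2°, slightly short of the nominal 120.3°. The extra push only tilted the tool about 1 to 2°, and it moved back about 5 mm when released.
- The final grasp sat about 6 mm above the middle of the grip, which did no harm.

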